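Set the polarizer ring of the inspection light base to its long mark

TASK

On the blue mat stands a round white light base with a filter ring on top; using the closed fingertips, push the upright post of the ring's lever clockwise (seen from above) all the way round to its stop, then push it back the other way until the lever's pointer lines up with the one long mark of the scale. Only push the post, gently: do not pinch it, and do not lift the ring, which merely rests in its seat. Leave the scale and all the other things where they are, and finish with the hand clear.

Things in the scene. Friction and masses are not known exactly. Their poses are not given: they have to be found in the camera images.
- light_base: Round white drum, 228 mm across, 44 mm high, fixed on the 4 mm thick mat. Origin: centre of its underside, on the vertical axis of ring and scale. z up; -x points to the middle of the lever's travel. A dark seat 108 mm across rises to 52 mm above the origin; two stop pins 8 mm across, 66 mm from the axis, rise to 66 mm and stop the lever's arm. No fixed part is higher.
- filter_ring (a joint): Ring angle (rad), positive anticlockwise from above; 0 with the lever along the base's -x. Travel -1.2 (clockwise stop) to 1.2. It stays where left; turning takes 0.12 N m, about 2 N at the post. The black ring is 98 mm across, 56 to 66 mm above the base's origin; it rests in its seat by its weight alone.
- post (a point): The lever's upright round black post, 12 mm across, axis 70 mm from the turning axis, rising from the top of the lever's arm (66 mm above the base's origin) to 105 mm above it. This point: on the post's axis, 90 mm above the base's origin. Its frame turns with the ring; -x points outward along the lever.
- pointer (a point): Tip of the lever's thin black pointer (3 mm wide), 94 mm from the axis, 60 mm above the base's origin, just above the inner edge of the scale, in line with the post. Its -x points outward along the lever.
- long_mark (a point): Top middle of the scale's long mark: a raised black bar 28 mm long (radially), 5 wide, 5 high; this point is 99 mm from the axis, 55 mm above the base's origin. Short marks (10 x 2 x 2 mm) follow every 12 degrees, five a side. The scale: a stiff metal arc 85 to 111 mm from the axis, top 50 mm above the origin, set within 0.45 rad of the base's -x. Frame: -x outward along the mark.
- paste_jar: Bystander: amber glass jar with a wider yellow lid, 42 across, 38 high (mm); stands off the lever side of the light base. Origin: its underside. Leave alone.
- vial: Bystander: small green glass vial with black cap, 24 across, 40 high (mm); stands off the lever side of the light base. Origin: its underside. Leave alone.
- dropper: Bystander: white plastic dropper bottle, 48 across, 118 high (mm); stands behind the light base. Origin: its underside. Leave alone.
- board: Bystander: phone circuit board, 95 x 22 x 7 (mm); lies on the mat beside the light base. Origin: its underside. Leave alone.
- driver: Bystander: precision screwdriver with a metal handle, 128 long, 14 high (mm); lies on the mat beside the light base. Origin: its underside. Leave alone.
- tweezers: Bystander: dark steel tweezers, 125 long, 4 high (mm); lie on the mat behind the light base. Origin: its underside. Leave alone.
- screw_tray: Bystander: open aluminium tray, 70 x 50 x 18 (mm); stands on the mat beside the light base. Origin: its underside. Leave alone.
Not all that is in view belongs to the job. Of the things that look like the light_base, the larger one is meant.

How it is judged:
By the outcome, as a careful person would: the job done as asked, in the order asked, and still so for the second after the job is handed in, with the robot touching nothing.
It also fails if it takes over 51 s, if anything falls off the work surface, if the arm or the gripper's body presses on something with over 40 N, if the wrist force passes 120 N, or if a joint passes its speed limit or range.

ROBOT

A 6-joint arm with a two-finger parallel gripper is mounted at the origin on the work surface. World frame = base frame: x ahead of the robot, y to its left, z up, the work surface at z = 0. Lengths are in mm, angles in degrees, forces in N, time in s.
With the tool pointing down it reaches from about 350 to 925 mm from the base axis. Payload 6.4 kg.
Tool frame: the origin (TCP) lies midway between the tips of the shut fingers; the grasp point (between the pads) lies 19 mm behind it (r.grip_point_offset is the distance from the TCP to the grasp point, in mm); y points along the fingers, z is the direction in which the jaws open and shut, and the axes are right-handed (so a half turn about y gives the same grasp; the last joint's range is limited). The gripper opens to 85 mm and grips with 20 to 120 N. Pads are 22 mm wide; open, the fingers measure 114 mm over their backs; the gripper's body (76 mm by 85 mm) begins 54 mm behind the grasp point. The pads swing forward as they close: fully open they stand 13 mm farther back than shut.
Start: joints at [54.884, 14.043, 89.255, -0, 76.702, -9.975], TCP at [276.154, 588.433, 231.29] pointing down, gripper open.
Joint ranges: [-179.41, 179.41], [-58.25, 129.5], [7.25, 145.43], [-54.29, 234.29], [11.92, 165.04], [-157.13, 157.13]. Speed limits (degrees/s): [147.25, 147.25, 180, 180, 180, 180].

INTERFACE

Orientations are given as a 3x3 rotation matrix whose columns are the frame's x, y, z axes.
In Python, from rig import r gives the robot as it stands.
- The arm moves only by the tool servo_tool, never from a script. Its argument "targets" is text: rows parted by semicolons, each of 7 numbers parted by spaces: the turn, a rotation vector about the tool's x, y, z in degrees, then the shift along the tool's x, y, z in mm, then the opening, from 0 (shut) to 1 (fully open). A call has 1 to 5 rows; each row is the pose to reach, as a shift and turn from the pose commanded when the call began, along the tool's axes at that moment; what a row does not reach only later rows make up. A row lasts 1/12 s, in which the tool goes at most 41.7 mm and 7.16 degrees, less where a joint would pass 70% of its speed; a pose out of reach is approached as far as the arm can. A call with a gripper value outside its range is refused whole. The fingers move at their own pace and stop on an object; the grip force is fixed at half the most. Time passes only in rows, so rows that repeat a pose let the fingers close. It gives the time, the measured TCP pose, the force and the opening at its end, in the units of the state.
- r.get_obs(): the state, without advancing time (a new reading comes with each control period).
- r.snapshot(name): name is "scene" or "top" or "wrist"; returns a dict with "img" (420x560x3 uint8, red, green, blue), "fx", "fy", "cx", "cy" (pixels), "rvec" (rotation vector, rad) and "tvec" (3), from world to camera coordinates, as OpenCV has them. Camera axes: x right, y down, z forward; pixel columns grow to the right and rows downward; lengths in mm; the calibration is good to about 2 mm. A picture is of the moment at which its call begins. There is no depth.
- r.close_job(): hands the job in, once; it reports no verdict.
The state is a dict: "clock": time; "qpos": joint angles; "joint_velocities": joint speeds; "joint_efforts": joint torques, N m; "ee_pos": TCP position; "eef_rot": TCP orientation; "wrist_force": force on the tool from outside, world axes, zero at the start; "torque": the same for the moment, N m; "finger_gap": finger opening in mm.
Only numpy, scipy, OpenCV 4.12 (cv2) and the standard library are available. Lean on these libraries where they do the work, as an engineer would, in place of code of your own. Each camera call takes 0.05 s, during which the arm holds its last target.

## Working session

There is one attempt and no reset: what is moved stays moved. The work goes in short steps, Python scripts to look and compute and a tool call to move; the robot and the scene stay as the last step left them, time stands still between calls to the robot, and variables do not carry over. Pictures are saved under pics/ and viewed, and the job is handed in when it is done.

Besides the shell and the picture viewer there is one more tool, called as name(argument=value, ...) on one line, values as JSON. servo_tool: Moves the arm, as the interface text tells. Its arguments: {"type":"object","properties":{"targets":{"type":"string"}},"required":["targets"]}

```bash
ls; mkdir -p pics; cat > h.py <<'E'
import numpy as np, cv2
from rig import r
def snap(n,f):
    s=r.snapshot(n); cv2.imwrite('pics/'+f,s['img'][:,:,::-1]); np.savez('pics/'+f+'.npz',**s); return s
def load(f): return dict(np.load('pics/'+f+'.npz'))
def proj(s,P):
    K=np.array([[s['fx'],0,s['cx']],[0,s['fy'],s['cy']],[0,0,1]],float)
    return cv2.projectPoints(np.array(P,float).reshape(-1,1,3),np.array(s['rvec'],float),np.array(s['tvec'],float),K,None)[0].reshape(-1,2)
def ray(s,uv,z):
    R=cv2.Rodrigues(np.array(s['rvec'],float))[0]; t=np.array(s['tvec'],float).ravel()
    C=-R.T@t; d=R.T@np.array([(uv[0]-s['cx'])/s['fx'],(uv[1]-s['cy'])/s['fy'],1.]); 
    return C+d*(z-C[2])/d[2]
E
python3 - <<'E'
from h import *
for n in ['scene','top','wrist']: 
    s=snap(n,n+'0.png'); R=cv2.Rodrigues(np.array(s['rvec'],float))[0]; print(n,s['fx'],(-R.T@np.array(s['tvec']).ravel()).round(0))
o=r.get_obs(); print(o)
E
```

```text
pics
scene 428.50148362875757 [1046.  319.  812.]
top 397.574725313054 [321.  39. 899.]
wrist 334.6713060278316 [211. 619. 374.]
{'clock': 0.15, 'qpos': array([ 5.48827146e+01,  1.40740665e+01,  8.93082967e+01, -2.47587552e-03,
        7.67018350e+01, -9.97696344e+00]), 'joint_velocities': array([ 0.02310288, -0.03576117, -0.01781229, -0.02436284, -0.046955  ,
        0.02482627]), 'joint_efforts': array([ 4.91092051e-04, -4.29989362e+01, -3.26549542e+01, -1.12588380e-04,
        3.56473764e-03, -1.47231646e-05]), 'ee_pos': array([275.91942458, 588.06367501, 230.44843264]), 'eef_rot': array([[ 9.05274194e-01, -8.10954310e-04,  4.24826996e-01],
       [-4.24827717e-01, -1.22623610e-03,  9.05273388e-01],
       [-2.13197157e-04, -9.99998919e-01, -1.45459576e-03]]), 'wrist_force': array([-0.4451747 , -0.02375858,  0.02533404]), 'torque': array([ 0.05124404, -0.01202954, -0.01736311]), 'finger_gap': 85.52776482985715}
```

View pics/scene0.png

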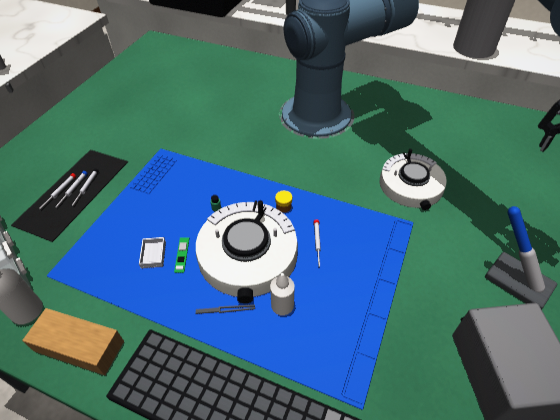

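View pics/top0.png

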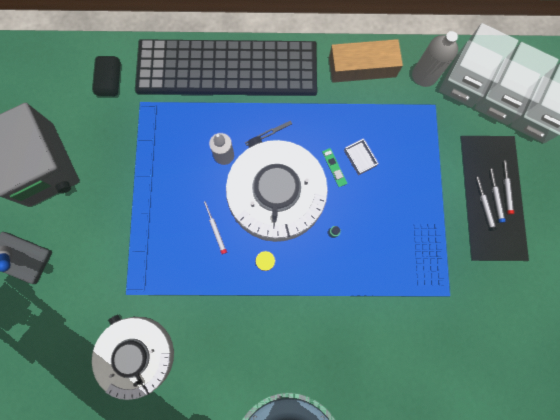

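View pics/wrist0.png

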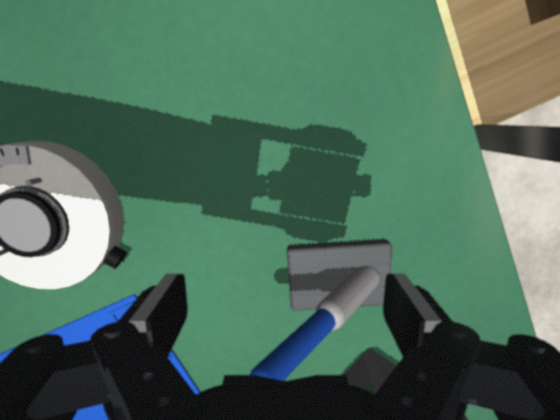

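Candidates: the large drum on the blue mat, at top (277,190) / scene (246,240), and the smaller drum on the green surface, at top (132,358) / scene (413,178). I choose the large one on the mat. Next is a close crop to check it.

```bash
python3 - <<'E'
from h import *
s=load('top0.png'); a=cv2.resize(s['img'][130:280,200:360],None,fx=5,fy=5,interpolation=cv2.INTER_CUBIC)[:600]
a=cv2.resize(s['img'][130:280,190:370],None,fx=4,fy=4,interpolation=cv2.INTER_CUBIC)
b=load('scene0.png')['img'][185:305,180:320]; b=cv2.resize(b,None,fx=5,fy=5,interpolation=cv2.INTER_CUBIC)
cv2.imwrite('pics/c1.png',a[:,:,::-1]);cv2.imwrite('pics/c2.png',b[:,:,::-1])
E
```

```text
(no output)
```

View pics/c1.png

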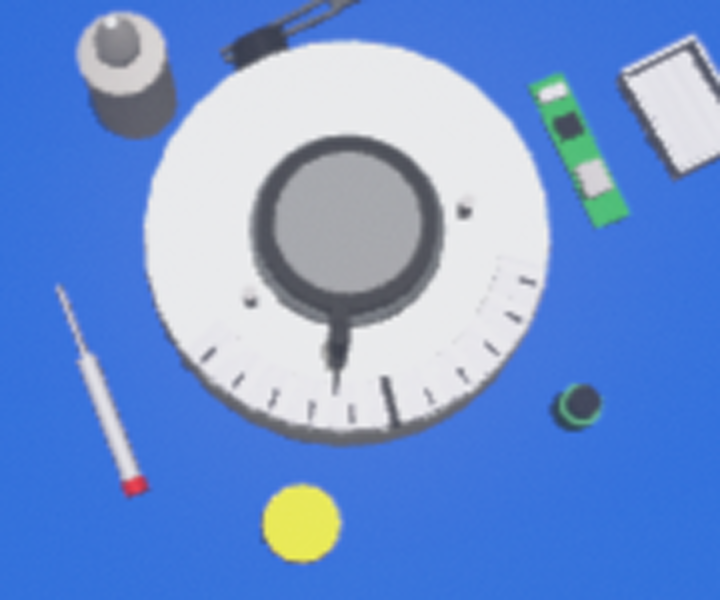

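View pics/c2.png

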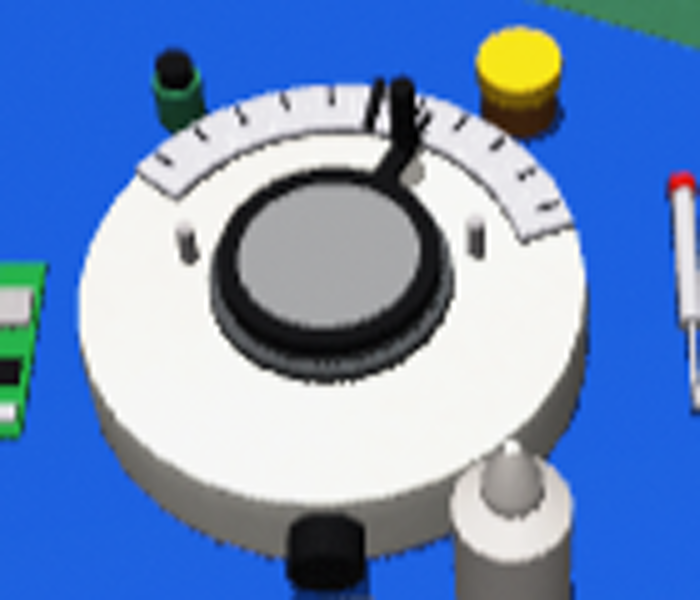

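The crops confirm it. The large drum has the ring lever with its post at c1 (336,350). The long mark is at c1 (390,402), and the two pins are at (251,298) and (464,210). Clockwise takes the lever towards the left pin, in +y.

```bash
python3 - <<'E'
from h import *
s=load('top0.png'); q=load('scene0.png')
t=lambda x,y:((x+.5)/4-.5+190,(y+.5)/4-.5+130)
u=lambda x,y:((x+.5)/5-.5+180,(y+.5)/5-.5+185)
hs=cv2.cvtColor(s['img'],cv2.COLOR_RGB2HSV); m=((hs[:,:,1]<60)&(hs[:,:,2]>170)).astype(np.uint8)
n,l,st,c=cv2.connectedComponentsWithStats(m); k=l[150,270]; print(st[k])
cs=max(cv2.findContours((l==k).astype(np.uint8),0,1)[0],key=cv2.contourArea)
P=np.array([ray(s,p[0],48)[:2] for p in cs])
from scipy.optimize import least_squares
f=least_squares(lambda v:np.hypot(*(P-v[:2]).T)-v[2],[400,50,114],loss='soft_l1',f_scale=1).x; print('drum',f)
for nm,a,b,z in [('pinL',(251,290),(477,220),70),('pinR',(464,203),(185,230),70),('posttop',(336,343),(403,82),109),('pointer',(336,388),(418,122),64),('longout',(396,425),(381,82),59),('longin',(386,378),(372,128),59),('seat/ring centre',(348,223),(330,255),70)]:
    p=ray(s,t(*a),z); p2=ray(q,u(*b),z); d=p[:2]-f[:2];d2=p2[:2]-f[:2]
    print(nm,p.round(0)[:2],p2.round(0)[:2],'rad',np.hypot(*d).round(0),np.hypot(*d2).round(0),'az',np.degrees(np.arctan2(d[1],d[0])).round(1),np.degrees(np.arctan2(d2[1],d2[0])).round(1))
E
```

```text
[ 226  140  101   98 5750]
drum [553.71553934  27.61769573 110.20179656]
pinL [515.  79.] [515.  81.] rad 64.0 66.0 az 127.1 125.9
pinR [564. -36.] [569. -35.] rad 64.0 65.0 az -80.8 -76.5
posttop [479.  34.] [484.  33.] rad 75.0 70.0 az 175.5 175.2
pointer [463.  33.] [468.  32.] rad 91.0 86.0 az 176.5 177.2
longout [444.   1.] [448.   4.] rad 113.0 108.0 az -166.3 -167.1
longin [470.   6.] [476.  12.] rad 87.0 80.0 az -165.8 -168.4
seat/ring centre [552.  27.] [557.  30.] rad 1.0 4.0 az -159.9 33.0
```

servo_tool(targets="0 -7 0 25 3 -25 0; 0 -14 0 53 6 -54 0; 0 -20 0 81 10 -83 0; 0 -20 0 110 13 -112 0; 0 -20 0 139 16 -141 0")

```text
clock: 0.57
ee_pos: [342.0, 399.9, 214.7]
eef_rot: [[0.996, -0.0, 0.089], [-0.089, -0.0, 0.996], [-0.0, -1.0, -0.0]]
wrist_force: [0.9, 0.0, -0.0]
finger_gap: 25.6
```

servo_tool(targets="0 0 0 17 3 -36 0; 0 0 0 34 7 -72 0; 0 0 0 50 10 -108 0; 0 0 0 66 13 -144 0; 0 0 0 82 16 -180 0")

```text
clock: 0.98
ee_pos: [407.6, 213.3, 199.0]
eef_rot: [[0.996, 0.0, 0.089], [-0.089, 0.0, 0.996], [0.0, -1.0, 0.0]]
wrist_force: [0.7, 0.3, 0.3]
finger_gap: -0.2
```

servo_tool(targets="0 0 0 17 3 -37 0; 0 0 0 34 7 -74 0; 0 0 0 51 10 -111 0; 0 0 0 68 13 -148 0; 0 0 0 82 16 -180 0")

```text
clock: 1.4
ee_pos: [473.5, 26.0, 183.2]
eef_rot: [[0.996, 0.0, 0.091], [-0.091, -0.0, 0.996], [0.0, -1.0, -0.0]]
wrist_force: [1.1, 0.3, -0.2]
finger_gap: 0.2
```

```bash
python3 - <<'E'
from h import *
s=snap('wrist','w1.png'); o=r.get_obs(); print(o['clock'],o['ee_pos'],o['eef_rot'].round(3).tolist(),o['finger_gap'])
E
```

```text
1.45 [474.97644827  21.63297719 182.96790291] [[0.995, 0.001, 0.095], [-0.095, -0.003, 0.995], [0.001, -1.0, -0.003]] -0.04421665474957473
```

View pics/w1.png

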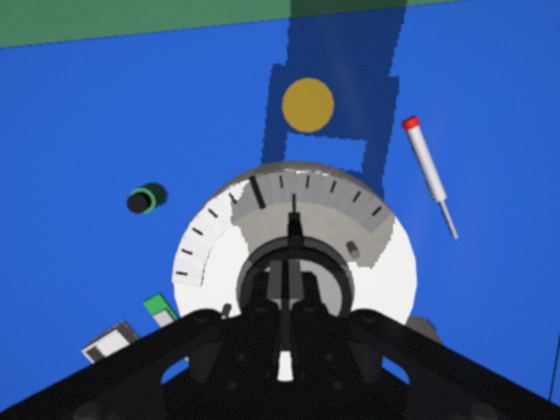

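The wrist view shows the post top near (294,218), the pointer tip near (294,197), the long mark from (251,178) to (263,206), the left pin at (352,248), and the shut fingertips at about (287,270).

```bash
python3 - <<'E'
from h import *
s=load('w1.png'); a=cv2.resize(s['img'][150:300,190:390],None,fx=4,fy=4,interpolation=cv2.INTER_CUBIC)
cv2.imwrite('pics/w1c.png',a[:,:,::-1]); R=cv2.Rodrigues(s['rvec'].astype(float))[0]; print(R.round(3), -R.T@s['tvec'].ravel())
print(proj(s,[[475,21.6,183]]))
E
```

```text
[[ 0.09   0.996 -0.001]
 [ 0.955 -0.086  0.285]
 [ 0.284 -0.026 -0.959]] [401.7002439   32.75030844 326.81766046]
[[275.51417523 279.93174264]]
```

View pics/w1c.png

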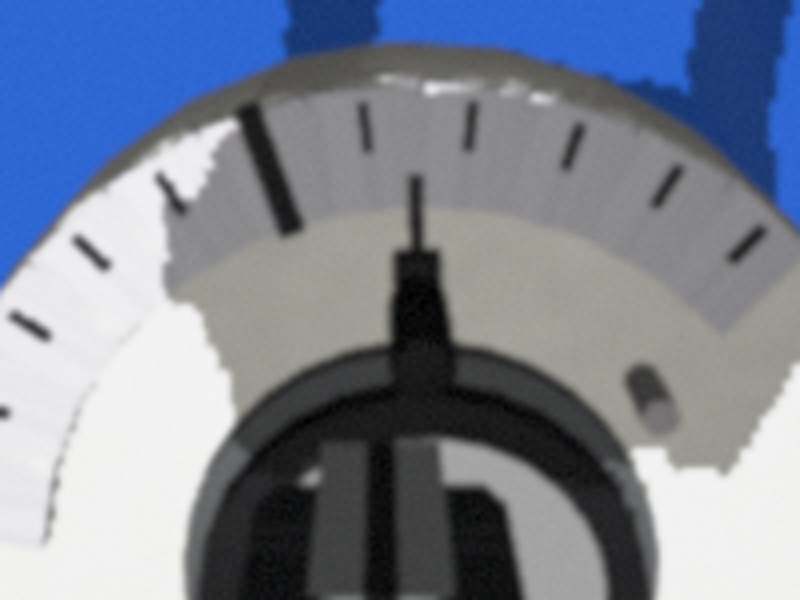

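servo_tool(targets="0 0 0 5 0 -10 0; 0 0 0 9 0 -17 0; 0 0 0 9 0 -17 0; 0 0 0 9 0 -17 0; 0 0 0 9 0 -17 0")

```text
clock: 1.87
ee_pos: [480.3, 11.8, 183.2]
eef_rot: [[0.996, -0.0, 0.088], [-0.088, 0.0, 0.996], [-0.0, -1.0, 0.0]]
wrist_force: [-0.2, -1.3, 0.3]
finger_gap: 0.2
```

```bash
python3 - <<'E'
from h import *
s=snap('wrist','w2.png'); o=r.get_obs(); print(o['clock'],o['ee_pos'],o['eef_rot'].round(3).tolist(),o['wrist_force'])
a=cv2.resize(s['img'][150:300,190:390],None,fx=4,fy=4,interpolation=cv2.INTER_CUBIC)
cv2.imwrite('pics/w2c.png',a[:,:,::-1]); print(proj(s,[o['ee_pos']]))
E
```

```text
1.9167 [480.33890545  11.79420362 183.26001656] [[0.996, -0.0, 0.088], [-0.088, 0.0, 0.996], [-0.0, -1.0, 0.0]] [ 0.43445496  0.25583228 -0.25054757]
[[284.57104439 276.451059  ]]
```

View pics/w2c.png

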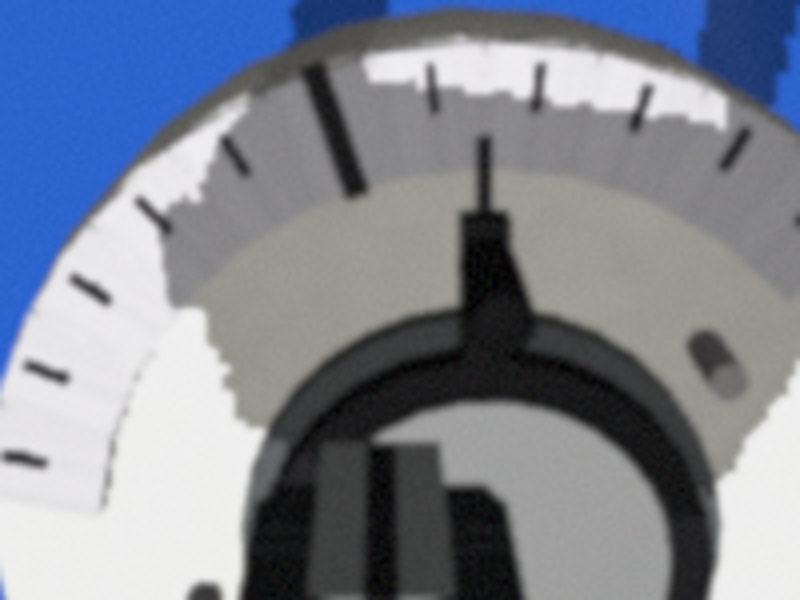

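```bash
cat >> h.py <<'E'
def fit(s,pins,marks,verbose=1):
    pass
E
python3 - <<'E'
from h import *
s=load('w2.png')
t=lambda x,y:((x+.5)/4-.5+190,(y+.5)/4-.5+150)
for nm,a,z in [('pinL top',(732,380),70),('ptr tip',(484,137),64),('ptr in',(484,213),64),('long out',(315,68),59),('long in',(356,192),59),('m+1 out',(541,66),56),('m+1 in',(536,108),56)]:
    p=ray(s,t(*a),z)[:2]; d=p-[554.5,28]; print(nm,p.round(1),np.hypot(*d).round(1),(np.degrees(np.arctan2(d[1],d[0]))%360).round(1))
c=np.array([554.5,28])
for az in [175.5]:
    e=np.array([np.cos(np.radians(az)),np.sin(np.radians(az))])
    for rr,z in [(70,109),(70,70),(94,64)]: print(rr,z,(proj(s,[[*(c+rr*e),z]])-[190,150])*4)
E
```

```text
pinL top [514.5  81.3] 66.6 126.9
ptr tip [460.8  34.2] 93.9 176.2
ptr in [476.4  33.2] 78.3 176.2
long out [444.9   1.8] 112.7 193.5
long in [470.9   7.6] 86.0 193.7
m+1 out [448.9  47.1] 107.3 169.7
m+1 in [457.3  45.7] 98.7 169.7
70 109 [[506.66157116 322.25161204]]
70 70 [[488.89725925 259.09240848]]
94 64 [[488.27998446 134.87720538]]
```

servo_tool(targets="0 0 0 3 8 -7 0; 0 0 0 3 38 -7 0; 0 0 0 3 72 -7 0; 0 0 0 3 96 -7 0; 0 0 0 3 101 -7 0")

```text
clock: 2.33
ee_pos: [479.2, 4.4, 77.4]
eef_rot: [[0.996, -0.009, 0.089], [-0.089, 0.002, 0.996], [-0.009, -1.0, 0.001]]
wrist_force: [-1.4, 0.6, 0.6]
finger_gap: 0.2
```

servo_tool(targets="0 0 0 0 0 0 0; 0 0 0 0 0 0 0")

```text
clock: 2.5
ee_pos: [483.6, 3.4, 83.1]
eef_rot: [[0.996, 0.001, 0.089], [-0.089, -0.0, 0.996], [0.001, -1.0, -0.0]]
wrist_force: [0.0, -0.8, 0.5]
finger_gap: 0.1
```

```bash
python3 - <<'E'
from h import *
s=snap('wrist','w3.png'); o=r.get_obs(); print(o['clock'],o['ee_pos'],o['eef_rot'].round(3).tolist(),o['wrist_force'])
E
```

```text
2.55 [484.28862903   3.26902724  83.88839093] [[0.996, 0.003, 0.089], [-0.089, -0.001, 0.996], [0.003, -1.0, -0.0]] [ 0.54781522 -0.29648969  0.43721674]
```

View pics/w3.png

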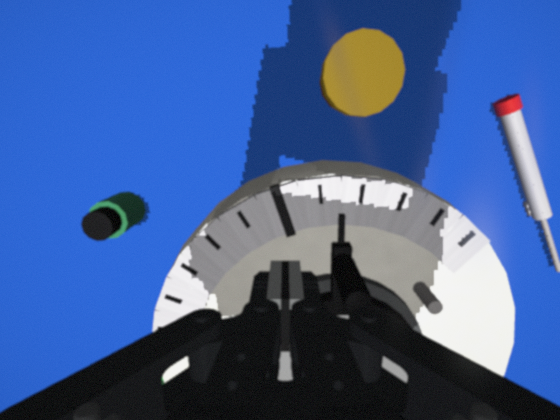

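servo_tool(targets="0 0 0 0 0 2 0; 0 0 0 0 0 4 0; 0 0 0 0 0 6 0; 0 0 0 0 0 8 0; 0 0 0 0 0 9 0")

```text
clock: 2.97
ee_pos: [484.0, 12.7, 82.7]
eef_rot: [[0.996, 0.001, 0.089], [-0.089, -0.0, 0.996], [0.001, -1.0, -0.0]]
wrist_force: [1.0, -1.1, 1.2]
finger_gap: -0.1
```

servo_tool(targets="0 0 0 0 0 1 0; 0 0 0 0 0 2 0; 0 0 0 0 0 3 0; 0 0 0 0 0 4 0; 0 0 0 0 0 5 0")

```text
clock: 3.38
ee_pos: [484.2, 17.4, 82.3]
eef_rot: [[0.996, -0.0, 0.09], [-0.09, -0.0, 0.996], [-0.0, -1.0, -0.0]]
wrist_force: [-0.5, -1.7, 2.1]
finger_gap: 0.1
```

```bash
python3 - <<'E'
from h import *
s=snap('wrist','w4.png'); o=r.get_obs(); print(o['clock'],o['ee_pos'],o['eef_rot'].round(3).tolist(),o['wrist_force'])
E
```

```text
3.4333 [484.25897845  17.57657358  82.32092492] [[0.996, 0.0, 0.09], [-0.09, -0.0, 0.996], [0.0, -1.0, -0.0]] [ 0.15040989 -2.23718693  0.9411479 ]
```

View pics/w4.png

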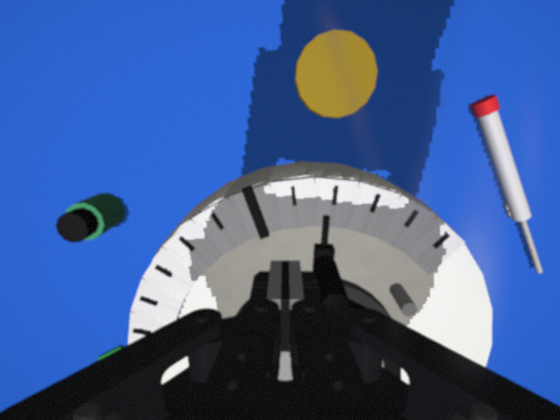

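```bash
cat >> h.py <<'E'
C0=np.array([554.5,28.])
def az(s,uv,z):
    p=ray(s,uv,z)[:2]; d=p-C0; return p.round(1),np.hypot(*d).round(1),(np.degrees(np.arctan2(d[1],d[0]))%360).round(2)
def rot(th,n,o=None):
    # rows: rotate tool about base axis by th deg (world z, +=anticlockwise), in tool axes
    o=o or r.get_obs(); R=o['eef_rot']; p=np.array(o['ee_pos'])
    for k in range(1,n+1):
        a=np.radians(th*k/n); c,s_=np.cos(a),np.sin(a); d=p[:2]-C0
        q=C0+np.array([c*d[0]-s_*d[1],s_*d[0]+c*d[1]]); v=R.T@np.array([*(q-p[:2]),0])
        print('turn y',-th*k/n,'shift',v.round(1))
E
python3 - <<'E'
from h import *
s=load('w4.png'); a=cv2.resize(s['img'][170:320,220:420],None,fx=4,fy=4,interpolation=cv2.INTER_CUBIC)
cv2.imwrite('pics/w4c.png',a[:,:,::-1])
rot(-10,5)
for e in (176.2,175,174):
  x=np.array([np.cos(np.radians(e)),np.sin(np.radians(e))]); print(e,(proj(s,[[*(C0+94*x),64],[*(C0+70*x),109]])-[220,170])*4)
E
```

```text
turn y 2.0 shift [-0.5 -0.   2.4]
turn y 4.0 shift [-1.  -0.   4.9]
turn y 6.0 shift [-1.4 -0.   7.3]
turn y 8.0 shift [-1.6 -0.   9.8]
turn y 10.0 shift [-1.8 -0.  12.2]
176.2 [[374.43894199 179.99966189]
 [411.26721967 540.07738697]]
175 [[390.06749545 179.81887681]
 [426.1001824  539.92176612]]
174 [[403.08549523 179.90825483]
 [438.45364893 540.00172071]]
```

View pics/w4c.png

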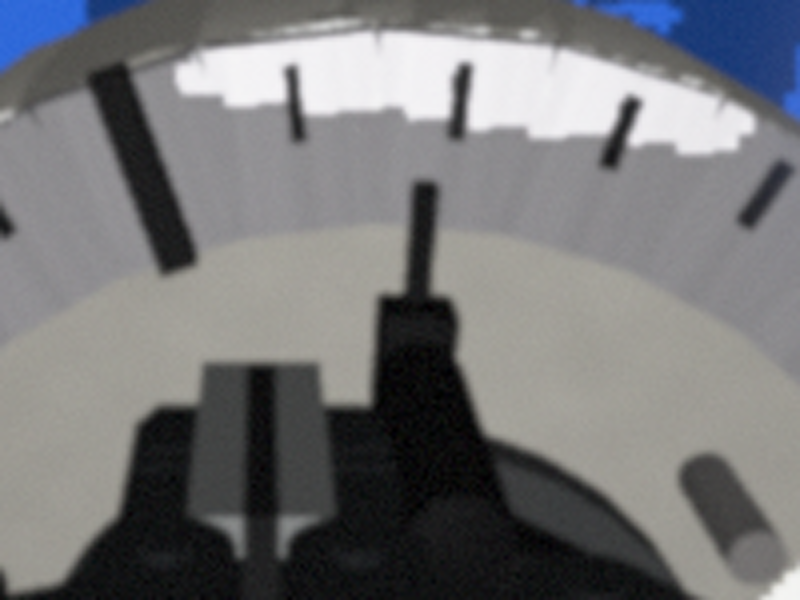

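servo_tool(targets="0 2 0 -0.5 0 2.4 0; 0 4 0 -1 0 4.9 0; 0 6 0 -1.4 0 7.3 0; 0 8 0 -1.6 0 9.8 0; 0 10 0 -1.8 0 12.2 0")

```text
clock: 3.85
ee_pos: [483.5, 29.8, 82.3]
eef_rot: [[0.965, -0.0, 0.263], [-0.263, -0.0, 0.965], [-0.0, -1.0, -0.0]]
wrist_force: [-0.8, -1.1, 1.6]
finger_gap: 0.1
```

servo_tool(targets="0 2 0 -0.5 0 2.4 0; 0 4 0 -1 0 4.9 0; 0 6 0 -1.4 0 7.3 0; 0 8 0 -1.6 0 9.8 0; 0 10 0 -1.8 0 12.2 0")

```text
clock: 4.27
ee_pos: [484.9, 42.1, 82.3]
eef_rot: [[0.905, -0.0, 0.426], [-0.426, -0.0, 0.905], [-0.0, -1.0, -0.0]]
wrist_force: [-0.3, -1.7, 1.3]
finger_gap: 0.1
```

```bash
python3 - <<'E'
from h import *
s=snap('wrist','w5.png'); o=r.get_obs(); print(o['clock'],o['ee_pos'],o['eef_rot'].round(3).tolist(),o['wrist_force'])
p=o['ee_pos'][:2]-C0; print(np.hypot(*p),np.degrees(np.arctan2(p[1],p[0])),np.degrees(np.arctan2(o['eef_rot'][1,2],o['eef_rot'][0,2])))
rot(-10,5,o)
E
```

```text
4.3167 [485.02633219  42.3766266   82.29267764] [[0.904, 0.0, 0.427], [-0.427, 0.0, 0.904], [0.0, -1.0, 0.0]] [ 0.08504832 -1.9467109   1.5078121 ]
70.94559825401089 168.3084446749477 64.71043992495265
turn y 2.0 shift [-0.5  0.   2.4]
turn y 4.0 shift [-1.   0.   4.9]
turn y 6.0 shift [-1.4  0.   7.3]
turn y 8.0 shift [-1.7  0.   9.8]
turn y 10.0 shift [-1.8  0.  12.2]
```

View pics/w5.png

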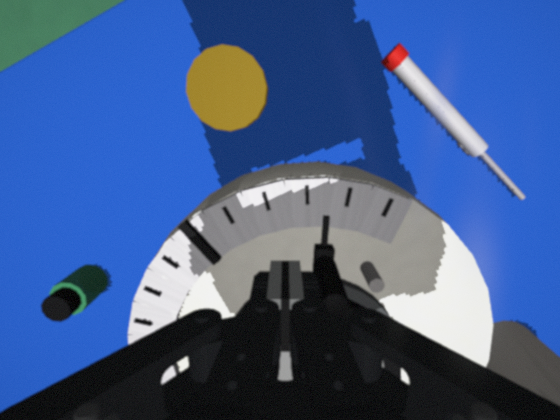

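The lever is following the push, with the pointer at (326,225) and the long mark now at (200,241). Continuing to the stop.

servo_tool(targets="0 2 0 -0.5 0 2.4 0; 0 4 0 -1 0 4.9 0; 0 6 0 -1.4 0 7.3 0; 0 8 0 -1.6 0 9.8 0; 0 10 0 -1.8 0 12.2 0")

```text
clock: 4.73
ee_pos: [488.4, 53.8, 82.2]
eef_rot: [[0.817, -0.0, 0.576], [-0.576, -0.0, 0.817], [-0.0, -1.0, -0.0]]
wrist_force: [-0.7, -1.8, 2.2]
finger_gap: 0.1
```

servo_tool(targets="0 1 0 -0.3 0 1.2 0; 0 2 0 -0.5 0 2.4 0; 0 3 0 -0.8 0 3.6 0; 0 4 0 -1 0 4.9 0; 0 5 0 -1.2 0 6.1 0")

```text
clock: 5.15
ee_pos: [491.0, 59.6, 82.2]
eef_rot: [[0.764, -0.0, 0.646], [-0.646, 0.0, 0.764], [-0.0, -1.0, -0.0]]
wrist_force: [0.1, -1.7, 1.9]
finger_gap: 0.1
```

servo_tool(targets="0 0.5 0 -0.1 0 0.6 0; 0 1 0 -0.3 0 1.2 0; 0 1.5 0 -0.4 0 1.8 0; 0 2 0 -0.5 0 2.4 0")

```text
clock: 5.48
ee_pos: [492.2, 61.7, 82.3]
eef_rot: [[0.741, -0.0, 0.672], [-0.672, 0.0, 0.741], [-0.0, -1.0, -0.0]]
wrist_force: [-0.7, -0.3, 0.8]
finger_gap: 0.0
```

```bash
python3 - <<'E'
from h import *
s=snap('wrist','w6.png'); o=r.get_obs(); print(o['clock'],o['ee_pos'],o['wrist_force'])
p=o['ee_pos'][:2]-C0; print(np.hypot(*p),np.degrees(np.arctan2(p[1],p[0])),np.degrees(np.arctan2(o['eef_rot'][1,2],o['eef_rot'][0,2])))
a=cv2.resize(s['img'][170:320,220:420],None,fx=4,fy=4,interpolation=cv2.INTER_CUBIC)
cv2.imwrite('pics/w6c.png',a[:,:,::-1])
E
```

```text
5.5333 [492.2289174   61.79209078  82.27240738] [-0.67477786 -0.82824825  2.20750739]
70.8490869903504 151.5130402524593 47.80456050467526
```

View pics/w6c.png

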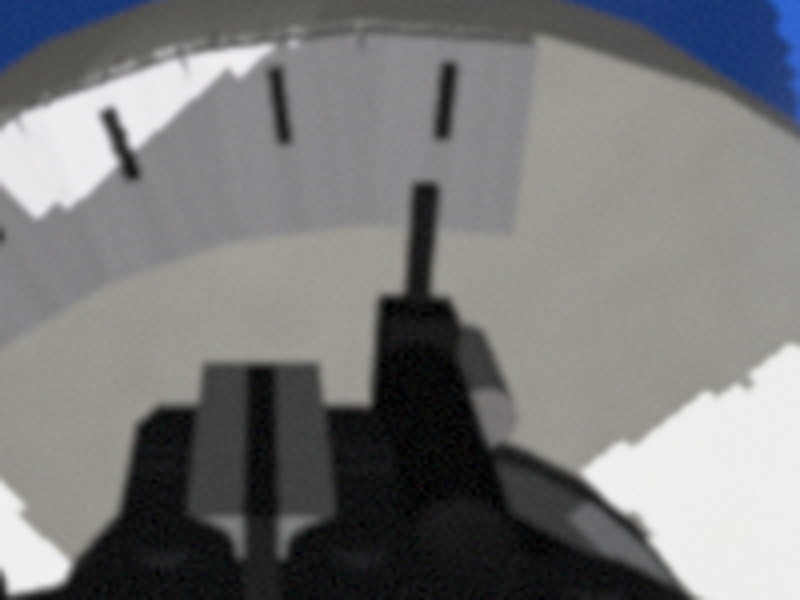

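servo_tool(targets="0 0.4 0 -0.1 0 0.5 0; 0 0.8 0 -0.2 0 1 0; 0 1.2 0 -0.3 0 1.5 0")

```text
clock: 5.78
ee_pos: [492.5, 62.6, 82.2]
eef_rot: [[0.727, -0.002, 0.686], [-0.686, -0.001, 0.727], [-0.0, -1.0, -0.002]]
wrist_force: [-4.5, -5.3, 3.4]
finger_gap: -0.1
```

servo_tool(targets="0 0.4 0 -0.1 0 0.5 0; 0 0.8 0 -0.2 0 1 0; 0 0.8 0 -0.2 0 1 0")

```text
clock: 6.03
ee_pos: [492.4, 62.9, 82.1]
eef_rot: [[0.718, -0.004, 0.696], [-0.696, -0.002, 0.718], [-0.001, -1.0, -0.004]]
wrist_force: [-6.7, -7.3, 4.3]
finger_gap: -0.1
```

Force has risen to about 10 N while the hand no longer advances, so the lever is at the stop. Looking, then backing off.

```bash
python3 - <<'E'
from h import *
s=snap('wrist','w7.png'); a=cv2.resize(s['img'][170:320,220:420],None,fx=4,fy=4,interpolation=cv2.INTER_CUBIC)
cv2.imwrite('pics/w7c.png',a[:,:,::-1])
E
```

```text
(no output)
```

View pics/w7c.png

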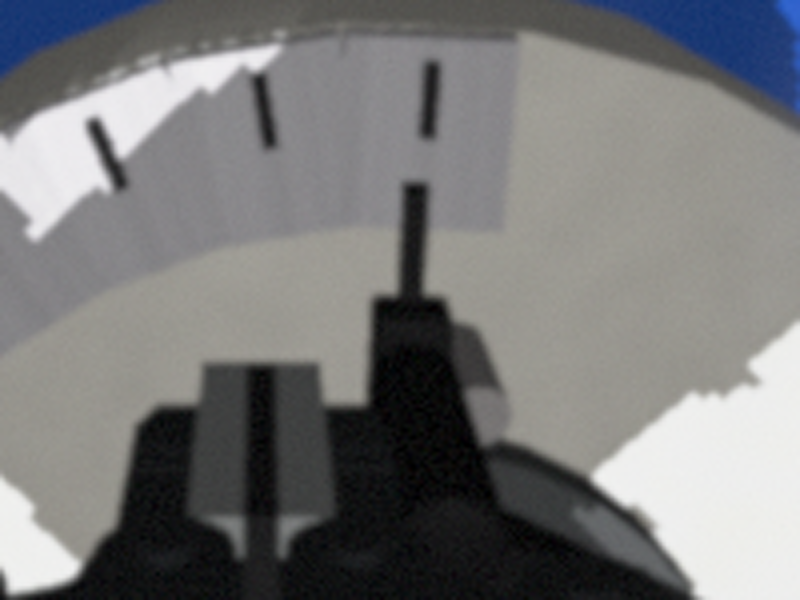

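servo_tool(targets="0 0 0 0 0 -2 0; 0 0 0 0 0 -4 0; 0 0 0 0 0 -7 0; 0 0 0 0 0 -10 0; 0 0 0 0 0 -10 0")

```text
clock: 6.5
ee_pos: [486.2, 56.6, 82.1]
eef_rot: [[0.717, -0.0, 0.697], [-0.697, 0.0, 0.717], [-0.0, -1.0, 0.0]]
wrist_force: [-1.1, -0.3, -0.2]
finger_gap: -0.2
```

servo_tool(targets="0 0 0 0 -8 0 0; 0 0 0 0 -22 0 0; 0 0 0 0 -36 0 0; 0 0 0 0 -45 0 0; 0 0 0 0 -45 0 0")

```text
clock: 6.92
ee_pos: [488.4, 56.6, 130.0]
eef_rot: [[0.718, 0.005, 0.696], [-0.696, -0.0, 0.718], [0.004, -1.0, 0.003]]
wrist_force: [-0.3, -0.7, -0.1]
finger_gap: -0.0
```

```bash
python3 - <<'E'
from h import *
s=snap('wrist','w8.png'); o=r.get_obs(); print(o['clock'],o['ee_pos'],o['eef_rot'].round(3).tolist(),o['wrist_force'])
a=cv2.resize(s['img'][150:300,220:420],None,fx=4,fy=4,interpolation=cv2.INTER_CUBIC)
cv2.imwrite('pics/w8c.png',a[:,:,::-1])
E
```

```text
6.9667 [487.56035484  56.61908814 128.64563751] [[0.718, 0.003, 0.696], [-0.696, -0.0, 0.718], [0.002, -1.0, 0.002]] [-0.95389773  0.52432577 -0.85257625]
```

View pics/w8c.png

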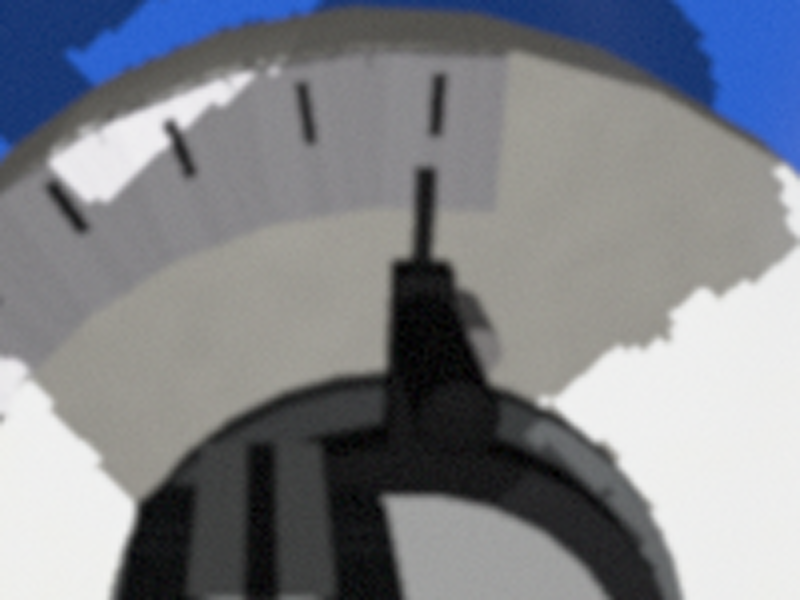

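```bash
python3 - <<'E'
from h import *
s=load('w8.png'); t=lambda x,y:((x+.5)/4-.5+220,(y+.5)/4-.5+150)
print(az(s,t(425,168),64)); print(az(s,t(423,262),64)); print('mark+5 out',az(s,t(440,75),56),az(s,t(435,133),56),'next in',az(s,t(311,142),56))
s7=load('w7.png'); t=lambda x,y:((x+.5)/4-.5+220,(y+.5)/4-.5+170); print(az(s7,t(415,184),64),az(s7,t(409,297),64))
s6=load('w6.png');print(az(s6,t(425,184),64),az(s6,t(418,297),64))
E
```

```text
(array([488. ,  94.3]), np.float64(93.9), np.float64(135.11))
(array([499.4,  83.5]), np.float64(78.2), np.float64(134.78))
mark+5 out (array([480.2, 105.9]), np.float64(107.6), np.float64(133.66)) (array([486.7,  98.9]), np.float64(98.1), np.float64(133.71)) next in (array([473.6,  83.2]), np.float64(97.9), np.float64(145.68))
(array([488.3,  94.3]), np.float64(93.7), np.float64(134.98)) (array([499. ,  83.5]), np.float64(78.5), np.float64(135.0))
(array([487.9,  93.9]), np.float64(93.7), np.float64(135.28)) (array([499. ,  83.4]), np.float64(78.5), np.float64(135.06))
```

The lever is at the stop: pointer azimuth 135.0° against an expected 135.2°, with the pin touching the arm. Now crossing over the post to its other side.

servo_tool(targets="0 0 0 0 -4 8 0; 0 0 0 0 -5 22 0; 0 0 0 -1 -5 38 0; 0 0 0 -2 -5 52 0; 0 0 0 -2 -5 58 0")

```text
clock: 7.38
ee_pos: [526.1, 101.0, 131.7]
eef_rot: [[0.718, -0.001, 0.696], [-0.696, 0.0, 0.718], [-0.001, -1.0, -0.0]]
wrist_force: [-0.3, -0.6, 0.8]
finger_gap: 0.2
```

servo_tool(targets="0 0 0 0 0 0 0; 0 0 0 0 6 0 0; 0 0 0 0 18 0 0; 0 0 0 0 30 0 0; 0 0 0 0 40 0 0")

```text
clock: 7.8
ee_pos: [524.2, 99.3, 90.1]
eef_rot: [[0.717, -0.002, 0.697], [-0.697, 0.0, 0.717], [-0.002, -1.0, -0.002]]
wrist_force: [-0.7, -0.0, -0.9]
finger_gap: -0.2
```

servo_tool(targets="0 0 0 0 5 0 0; 0 0 0 0 9 0 0; 0 0 0 0 9 0 0; 0 0 0 0 9 0 0")

```text
clock: 8.13
ee_pos: [525.6, 99.6, 83.2]
eef_rot: [[0.718, -0.0, 0.697], [-0.697, 0.0, 0.718], [-0.0, -1.0, -0.0]]
wrist_force: [0.8, -0.1, -0.1]
finger_gap: -0.1
```

```bash
python3 - <<'E'
from h import *
s=snap('wrist','w9.png'); o=r.get_obs(); print(o['clock'],o['ee_pos'],o['eef_rot'].round(3).tolist(),o['wrist_force'])
P=np.array([505,77.5,82]); print(o['eef_rot'].T@(P-o['ee_pos']))
E
```

```text
8.1833 [525.88785533  99.64005562  83.64521884] [[0.718, 0.001, 0.696], [-0.696, -0.0, 0.718], [0.001, -1.0, 0.0]] [-0.61624554 -0.6095651   0.21053774]
[  0.42856735   1.63044487 -30.43598673]
```

View pics/w9.png

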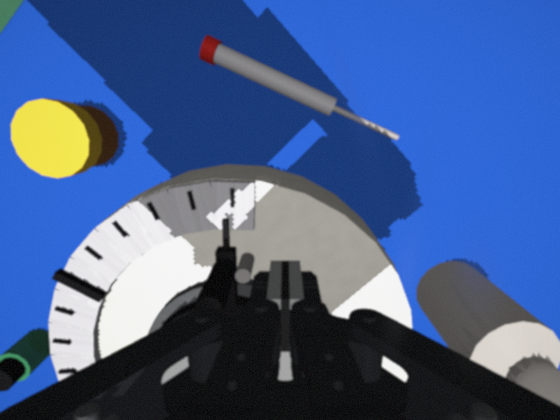

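servo_tool(targets="0 0 0 0 0 -2 0; 0 0 0 0 0 -4 0; 0 0 0 0 0 -6 0; 0 0 0 0 0 -8 0; 0 0 0 0 0 -9.5 0")

```text
clock: 8.6
ee_pos: [518.8, 92.7, 83.5]
eef_rot: [[0.718, 0.0, 0.697], [-0.697, -0.0, 0.718], [0.0, -1.0, 0.0]]
wrist_force: [-0.1, -1.2, -0.2]
finger_gap: 0.1
```

```bash
python3 - <<'E'
from h import *
o=r.get_obs(); print(o['clock'],o['ee_pos'],o['wrist_force'])
rot(10,5)
E
```

```text
8.6 [518.7991222   92.65647068  83.45684569] [-0.13093531 -1.15121053 -0.20918199]
turn y -2.0 shift [-0.7 -0.  -2.5]
turn y -4.0 shift [-1.3 -0.  -5. ]
turn y -6.0 shift [-1.9 -0.  -7.5]
turn y -8.0 shift [ -2.3  -0.  -10. ]
turn y -10.0 shift [ -2.7  -0.  -12.6]
```

servo_tool(targets="0 -2 0 -0.7 0 -2.5 0; 0 -4 0 -1.3 0 -5 0; 0 -6 0 -1.9 0 -7.5 0; 0 -8 0 -2.3 0 -10 0; 0 -10 0 -2.7 0 -12.5 0")

```text
clock: 9.02
ee_pos: [508.5, 85.9, 83.5]
eef_rot: [[0.828, 0.001, 0.56], [-0.56, 0.001, 0.828], [0.001, -1.0, 0.001]]
wrist_force: [2.0, 1.7, 0.2]
finger_gap: 0.0
```

```bash
cat > st.py <<'E'
from h import *
import sys
n=sys.argv[1]
s=snap('wrist',n+'.png'); o=r.get_obs(); print(o['clock'],o['ee_pos'],o['wrist_force'])
p=o['ee_pos'][:2]-C0; print(np.hypot(*p),np.degrees(np.arctan2(p[1],p[0]))%360,np.degrees(np.arctan2(o['eef_rot'][1,2],o['eef_rot'][0,2])))
rot(10,5)
E
python3 st.py w10
```

```text
9.0667 [508.22510876  85.68490131  83.43676573] [1.51741197 1.43932021 0.12263549]
73.95210206176537 128.73662432626702 56.001209955803574
turn y -2.0 shift [-0.7 -0.  -2.5]
turn y -4.0 shift [-1.4 -0.  -5. ]
turn y -6.0 shift [-1.9 -0.  -7.5]
turn y -8.0 shift [ -2.4  -0.  -10. ]
turn y -10.0 shift [ -2.7  -0.  -12.6]
```

View pics/w10.png

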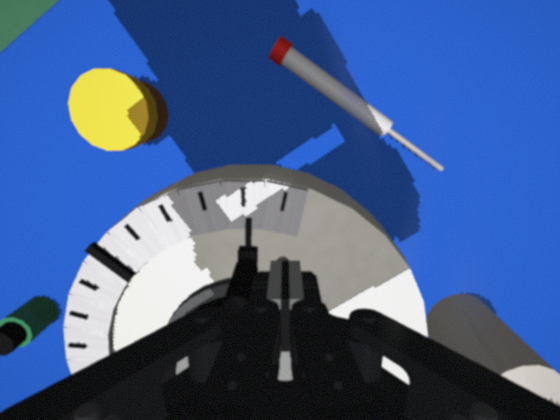

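The lever is following, with the pointer at (248,225).

servo_tool(targets="0 -2 0 -0.7 0 -2.5 0; 0 -4 0 -1.4 0 -5 0; 0 -6 0 -1.9 0 -7.5 0; 0 -8 0 -2.4 0 -10 0; 0 -10 0 -2.7 0 -12.6 0")

```text
clock: 9.48
ee_pos: [499.1, 77.0, 83.5]
eef_rot: [[0.913, 0.001, 0.408], [-0.408, 0.001, 0.913], [0.0, -1.0, 0.001]]
wrist_force: [1.4, 3.2, 0.1]
finger_gap: 0.1
```

servo_tool(targets="0 -2 0 -0.7 0 -2.5 0; 0 -4 0 -1.4 0 -5 0; 0 -6 0 -1.9 0 -7.5 0; 0 -8 0 -2.4 0 -10 0; 0 -10 0 -2.7 0 -12.6 0")

```text
clock: 9.9
ee_pos: [491.4, 66.7, 83.4]
eef_rot: [[0.97, 0.0, 0.244], [-0.244, 0.001, 0.97], [0.0, -1.0, 0.001]]
wrist_force: [-0.3, 2.3, 0.2]
finger_gap: 0.1
```

servo_tool(targets="0 -2 0 -0.7 0 -2.5 0; 0 -4 0 -1.4 0 -5 0; 0 -6 0 -1.9 0 -7.5 0; 0 -8 0 -2.4 0 -10 0; 0 -10 0 -2.7 0 -12.6 0")

```text
clock: 10.32
ee_pos: [485.5, 55.1, 83.4]
eef_rot: [[0.997, -0.0, 0.071], [-0.071, 0.001, 0.997], [-0.0, -1.0, 0.001]]
wrist_force: [-0.4, 2.4, 0.7]
finger_gap: -0.4
```

```bash
python3 st.py w11
```

```text
10.3667 [485.42444415  54.81665833  83.38022304] [-0.55021843  2.13136515  0.12759737]
74.09835071920413 158.78268667044344 85.95687413860543
turn y -2.0 shift [-0.7 -0.  -2.5]
turn y -4.0 shift [-1.4 -0.  -5. ]
turn y -6.0 shift [-1.9 -0.  -7.5]
turn y -8.0 shift [ -2.4  -0.  -10.1]
turn y -10.0 shift [ -2.7  -0.  -12.6]
```

View pics/w11.png

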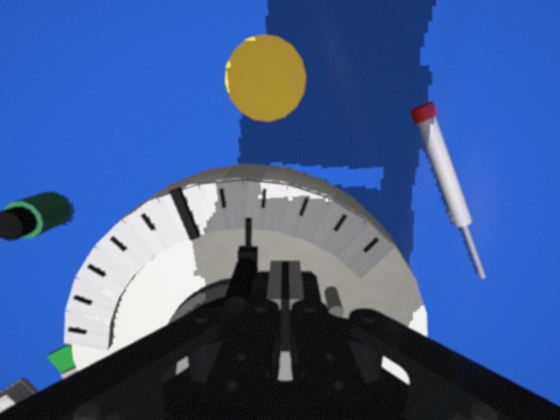

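servo_tool(targets="0 -2 0 -0.7 0 -2.5 0; 0 -4 0 -1.4 0 -5 0; 0 -6 0 -1.9 0 -7.5 0; 0 -8 0 -2.4 0 -10 0; 0 -10 0 -2.7 0 -12.6 0")

```text
clock: 10.78
ee_pos: [481.8, 42.8, 83.4]
eef_rot: [[0.995, -0.001, -0.102], [0.102, 0.001, 0.995], [-0.0, -1.0, 0.001]]
wrist_force: [-0.7, 1.8, 1.4]
finger_gap: -0.2
```

servo_tool(targets="0 -1 0 -0.4 0 -1.3 0; 0 -2 0 -0.7 0 -2.5 0; 0 -3 0 -1 0 -3.8 0; 0 -4 0 -1.4 0 -5 0; 0 -4 0 -1.4 0 -5 0")

```text
clock: 11.2
ee_pos: [481.1, 37.3, 83.3]
eef_rot: [[0.985, -0.0, -0.172], [0.172, -0.0, 0.985], [-0.0, -1.0, -0.0]]
wrist_force: [-1.4, 1.3, 0.2]
finger_gap: 0.0
```

```bash
python3 st.py w12; python3 - <<'E'
from h import *
s=load('w12.png'); a=cv2.resize(s['img'][170:270,190:320],None,fx=6,fy=6,interpolation=cv2.INTER_CUBIC)
cv2.imwrite('pics/w12c.png',a[:,:,::-1])
E
```

```text
11.25 [481.1352233   37.29659469  83.2625921 ] [-0.44749974  1.30301834  0.44946215]
73.95145118984078 172.77811756726388 99.84188936850022
turn y -2.0 shift [-0.7  0.  -2.5]
turn y -4.0 shift [-1.3  0.  -5. ]
turn y -6.0 shift [-1.9  0.  -7.5]
turn y -8.0 shift [ -2.3   0.  -10.1]
turn y -10.0 shift [ -2.7   0.  -12.6]
```

View pics/w12c.png

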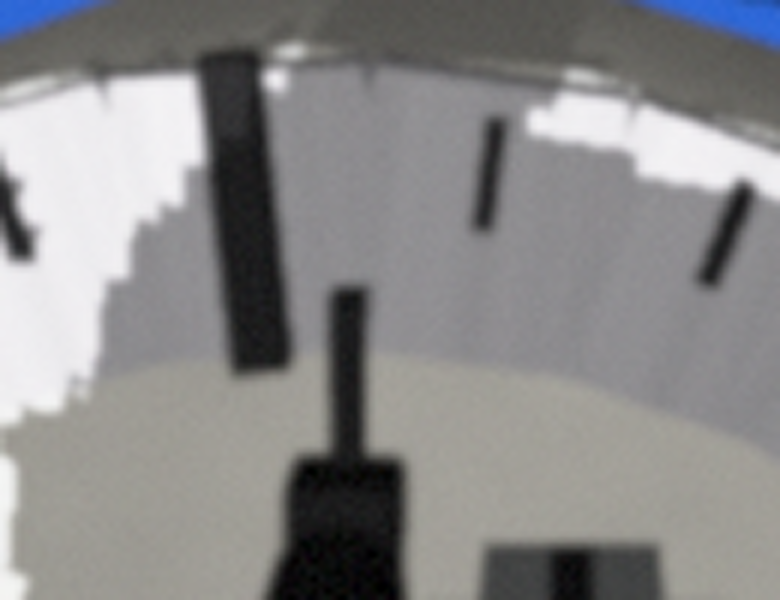

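```bash
python3 - <<'E'
from h import *
s=load('w12.png'); t=lambda x,y:((x+.5)/6-.5+190,(y+.5)/6-.5+170)
for n,p,z in [('tip',(350,290),64),('ptr',(347,450),64),('LMout',(231,58),59),('LMin',(262,366),59),('LMtip r94',(254,290),59)]: print(n,*az(s,t(*p),z))
E
```

```text
tip [461.5  14.9] 93.9 188.04
ptr [475.9  16.7] 79.4 188.21
LMout [444.6   1.8] 113.0 193.42
LMin [471.4   7.9] 85.5 193.6
LMtip r94 [464.6   6.3] 92.5 193.56
```

servo_tool(targets="0 -1 0 -0.4 0 -1.3 0; 0 -2 0 -0.7 0 -2.5 0; 0 -3 0 -1 0 -3.8 0; 0 -4 0 -1.3 0 -5 0; 0 -4 0 -1.3 0 -5 0")

```text
clock: 11.67
ee_pos: [480.7, 32.0, 83.2]
eef_rot: [[0.971, -0.0, -0.24], [0.24, -0.0, 0.971], [-0.0, -1.0, -0.0]]
wrist_force: [-0.9, 1.2, 0.6]
finger_gap: -0.3
```

```bash
python3 st.py w13; python3 - <<'E'
from h import *
s=load('w13.png'); a=cv2.resize(s['img'][170:270,190:320],None,fx=6,fy=6,interpolation=cv2.INTER_CUBIC)
cv2.imwrite('pics/w13c.png',a[:,:,::-1])
E
```

```text
11.7167 [480.70654589  32.05613604  83.22966425] [-0.82831595  1.10129146  0.95328548]
73.90484496569361 176.85384217920748 103.85965794039728
turn y -2.0 shift [-0.7  0.  -2.5]
turn y -4.0 shift [-1.3  0.  -5. ]
turn y -6.0 shift [-1.9  0.  -7.5]
turn y -8.0 shift [ -2.3   0.  -10. ]
turn y -10.0 shift [ -2.7   0.  -12.6]
```

View pics/w13c.png

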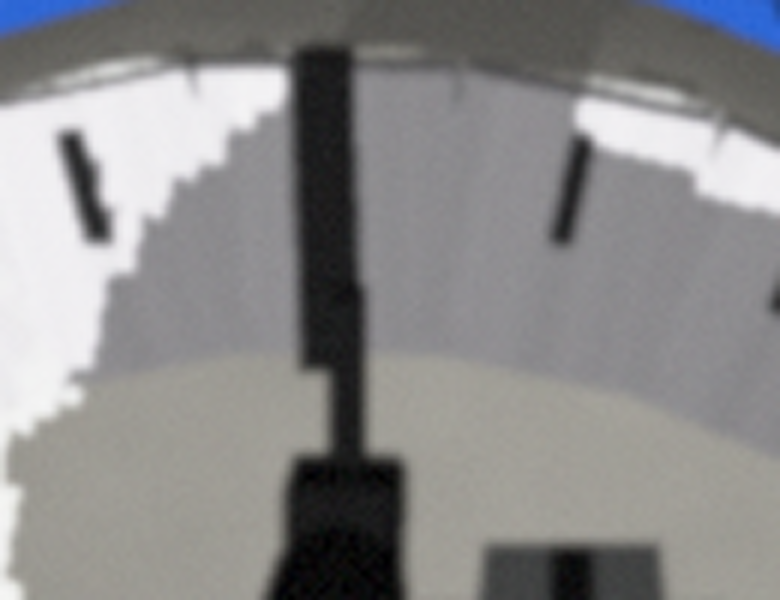

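```bash
python3 - <<'E'
from h import *
s=load('w13.png'); t=lambda x,y:((x+.5)/6-.5+190,(y+.5)/6-.5+170)
for n,p,z in [('tip',(349,288),64),('ptr',(347,440),64),('LMout',(322,56),59),('LM',(326,250),59)]: print(n,*az(s,t(*p),z))
E
```

```text
tip [462.6   8.1] 94.0 192.19
ptr [476.1  10.9] 80.3 192.32
LMout [444.7   1.4] 112.9 193.61
LM [461.3   5.3] 95.9 193.7
```

servo_tool(targets="0 -0.5 0 -0.2 0 -0.6 0; 0 -1 0 -0.4 0 -1.3 0; 0 -1.3 0 -0.4 0 -1.6 0; 0 -1.3 0 -0.4 0 -1.6 0; 0 -1.3 0 -0.4 0 -1.6 0")

```text
clock: 12.13
ee_pos: [480.7, 30.6, 83.2]
eef_rot: [[0.965, -0.0, -0.261], [0.261, -0.0, 0.965], [-0.0, -1.0, -0.0]]
wrist_force: [-0.4, 0.7, -0.0]
finger_gap: 0.2
```

```bash
python3 st.py w14|head -2; python3 - <<'E'
from h import *
s=load('w14.png'); a=cv2.resize(s['img'][170:270,190:320],None,fx=6,fy=6,interpolation=cv2.INTER_CUBIC)
cv2.imwrite('pics/w14c.png',a[:,:,::-1])
E
```

```text
12.1833 [480.65698143  30.59017499  83.22145604] [-2.15464922  0.92222334  0.5258757 ]
73.88843209424729 177.9910724460524 105.15988524636971
```

View pics/w14c.png

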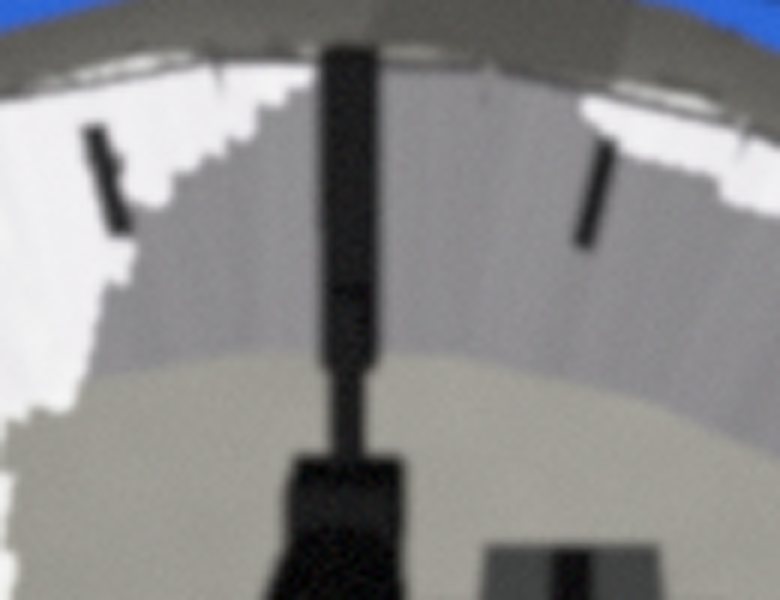

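```bash
python3 - <<'E'
from h import *
s=load('w14.png'); t=lambda x,y:((x+.5)/6-.5+190,(y+.5)/6-.5+170)
g=cv2.cvtColor(s['img'],cv2.COLOR_RGB2GRAY).astype(float)
def cen(v,a,b):
    w=np.clip(120-g[v,a:b],0,None); return (w*np.arange(a,b)).sum()/w.sum()
for v in (182,186,190,200,205,210,215): 
    c=cen(v,238,258); print(v,c.round(2),*az(s,(c,v),59))
for v in (234,236,238,240,242): 
    c=cen(v,238,258); print(v,c.round(2),*az(s,(c,v),64))
E
```

```text
182 248.01 [446.3   1.9] 111.3 193.57
186 247.74 [448.4   2.2] 109.2 193.64
190 247.74 [450.4   2.7] 107.1 193.65
200 247.76 [455.5   3.9] 101.9 193.65
205 247.8 [458.1   4.6] 99.2 193.65
210 247.94 [460.7   5.3] 96.5 193.61
215 247.92 [463.3   5.9] 93.8 193.62
234 247.4 [471.8   8.2] 85.1 193.47
236 247.42 [472.8   8.4] 84.0 193.47
238 247.43 [473.9   8.7] 82.9 193.46
240 247.4 [475.    8.9] 81.8 193.47
242 247.41 [476.    9.2] 80.7 193.47
```

Aligned: pointer 193.47° against mark 193.63°. Backing off the post, then up and clear.

servo_tool(targets="0 0 0 0 0 1 0; 0 0 0 0 0 3 0; 0 0 0 0 0 6 0; 0 0 0 0 0 10 0; 0 0 0 0 0 12 0")

```text
clock: 12.6
ee_pos: [477.5, 42.6, 83.3]
eef_rot: [[0.965, 0.0, -0.262], [0.262, -0.0, 0.965], [0.0, -1.0, -0.0]]
wrist_force: [-0.4, 0.5, 0.2]
finger_gap: 0.1
```

servo_tool(targets="0 0 0 0 -5 0 0; 0 0 0 0 -18 0 0; 0 0 0 0 -40 0 0; 0 0 0 0 -65 0 0; 0 0 0 0 -90 0 0")

```text
clock: 13.02
ee_pos: [477.2, 42.3, 174.4]
eef_rot: [[0.965, -0.001, -0.262], [0.262, -0.0, 0.965], [-0.001, -1.0, 0.0]]
wrist_force: [1.1, 0.0, -0.9]
finger_gap: 0.0
```

servo_tool(targets="0 0 0 -15 -10 -5 0; 0 0 0 -30 -20 -10 0; 0 0 0 -30 -25 -12 0; 0 0 0 -30 -25 -12 0; 0 0 0 -30 -25 -12 0")

```text
clock: 13.43
ee_pos: [452.2, 22.8, 198.5]
eef_rot: [[0.965, 0.001, -0.261], [0.261, 0.0, 0.965], [0.001, -1.0, -0.0]]
wrist_force: [1.0, -0.6, 0.2]
finger_gap: -0.3
```

servo_tool(targets="0 0 0 0 0 0 0; 0 0 0 0 0 0 0; 0 0 0 0 0 0 0")

```text
clock: 13.68
ee_pos: [451.6, 23.1, 197.5]
eef_rot: [[0.965, -0.002, -0.262], [0.262, 0.0, 0.965], [-0.001, -1.0, 0.001]]
wrist_force: [0.5, 0.1, -0.5]
finger_gap: -0.2
```

```bash
python3 st.py w15|head -2; python3 - <<'E'
from h import *
snap('scene','scene15.png');t=snap('top','top15.png')
s=load('w15.png'); a=cv2.resize(s['img'][170:320,190:390],None,fx=4,fy=4,interpolation=cv2.INTER_CUBIC)
cv2.imwrite('pics/w15c.png',a[:,:,::-1])
E
```

```text
13.7333 [451.63573     23.01936846 197.60559924] [0.57966214 0.34575102 0.12687348]
102.98477913651976 182.7720652602833 105.17827154683131
```

View pics/w15.png

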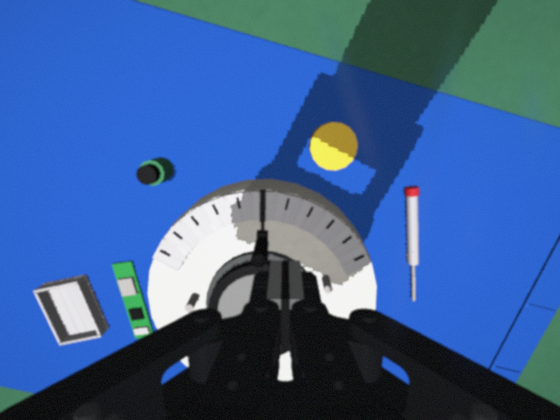

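View pics/scene15.png

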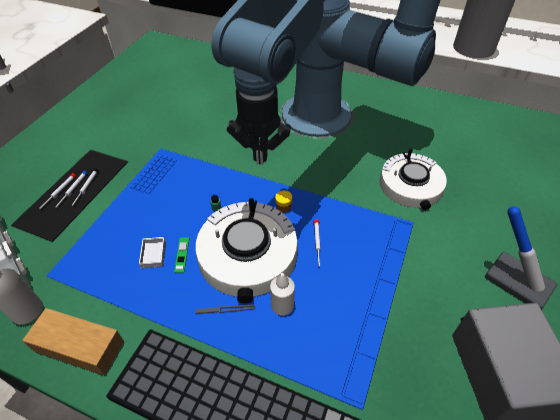

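The hand is clear and the other things look unchanged. One last check of the pointer after release.

```bash
python3 - <<'E'
from h import *
s=load('w15.png'); g=cv2.cvtColor(s['img'],cv2.COLOR_RGB2GRAY).astype(float)
def cen(v,a,b,th=90):
    w=np.clip(th-g[v,a:b],0,None); return (w*np.arange(a,b)).sum()/w.sum()
for v in range(194,216,4): c=cen(v,255,271); print(v,c.round(2),*az(s,(c,v),59))
for v in range(222,231,2): c=cen(v,255,271); print(v,c.round(2),*az(s,(c,v),64))
b=cv2.resize(s['img'][175:285,185:345],None,fx=5,fy=5,interpolation=cv2.INTER_CUBIC); cv2.imwrite('pics/w15d.png',b[:,:,::-1])
b=cv2.resize(load('scene15.png')['img'][185:305,180:320],None,fx=5,fy=5,interpolation=cv2.INTER_CUBIC); cv2.imwrite('pics/s15d.png',b[:,:,::-1])
E
```

```text
194 262.35 [448.    2.1] 109.6 193.68
198 262.36 [451.4   2.9] 106.1 193.66
202 262.22 [454.9   3.7] 102.5 193.71
206 262.25 [458.4   4.6] 98.9 193.68
210 262.11 [461.9   5.4] 95.3 193.74
214 262.08 [465.4   6.2] 91.7 193.74
222 262.12 [471.   8.] 85.9 193.47
224 262.2 [472.7   8.5] 84.1 193.41
226 262.23 [474.5   9. ] 82.3 193.38
228 262.19 [476.3   9.4] 80.4 193.39
230 261.78 [478.1   9.5] 78.6 193.63
```

View pics/w15d.png

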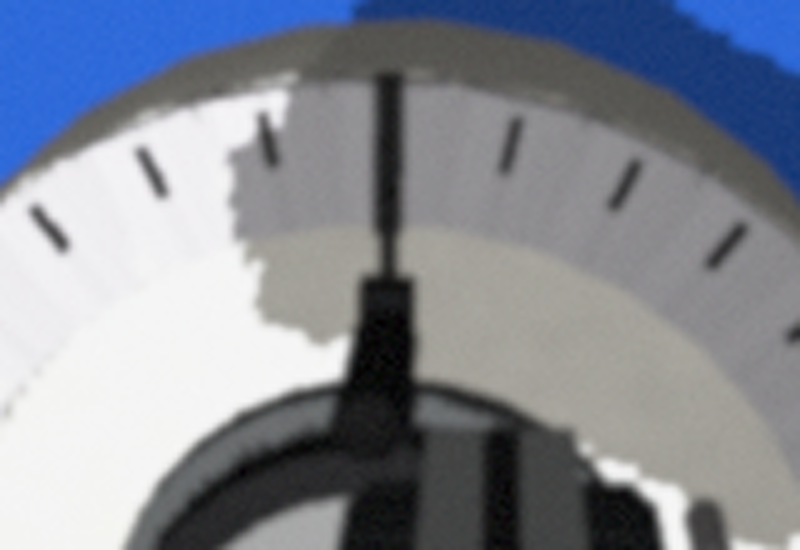

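View pics/s15d.png

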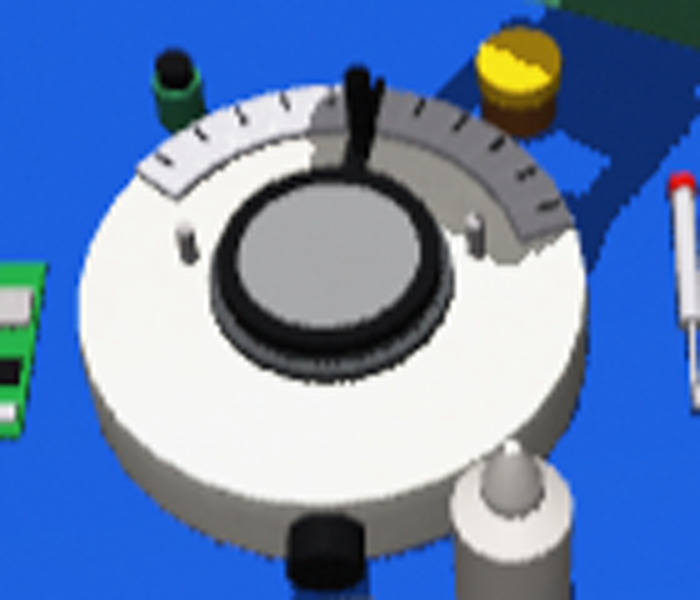

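```bash
python3 -c "
from rig import r
print(r.get_obs()['clock']); print(r.close_job())"
```

```text
13.8333
the job is handed in; nothing more can be done
None
```

I pushed the post clockwise to its stop with the closed fingertips, then back until the pointer lined up with the long mark. The job was handed in at 13.8 s of the 51 s allowed.

- **Clockwise stop:** The force rose to about 10 N while the hand stopped advancing. The pointer then read 135.0°, against an expected stop of 135.2°, and the lever's arm was touching the pin.
- **Alignment:** With the hand still at the post, the pointer read 193.5° and the long mark 193.6°. After release, the pointer read about 193.4° and the mark about 193.7°, a difference of about 0.3° or 0.5 mm. That is within what the camera can resolve. Along the arc the pushing force stayed near 2–3 N.
- **Final state:** The hand was raised clear and touching nothing. The ring looked seated, and by eye the scale and the other things looked unmoved in the last scene and wrist pictures.

No check failed. The post met a thicker part of the fingers, about 14 mm from their middle, not the narrow tips; I allowed for this in the pushing path.

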